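Pack terminal blocks tight in their box and close it

ROBOT

A 6-joint arm with a two-finger parallel gripper is mounted at the origin on a cart in front of the work surface, level with it; the furniture and walls round the work are solid. World frame = base frame: x ahead of the robot, y to its left, z up, the work surface at z = 0. Lengths are in mm, angles in degrees, forces in N, time in s.
With the tool pointing down it reaches from about 375 to 750 mm from the base axis. Payload 9 kg.
Tool frame: the origin (TCP) lies on the centre line of the jaws, within the pads' length; the fingertips stand 19 mm ahead of it and the grasp point (between the pads) is the TCP (r.tcp_to_tips is the distance from the TCP to the fingertips, in mm); y points along the fingers, x is the direction in which the jaws open and shut, and the axes are right-handed (so a half turn about y gives the same grasp; the last joint's range is limited). The gripper opens to 85 mm and grips with 20 to 120 N. Pads are 22 mm wide; open, the fingers measure 114 mm over their backs; the gripper's body (76 mm by 85 mm) begins 54 mm behind the grasp point. The pads swing forward as they close: fully open they stand 13 mm farther back than shut.
Start: joints at [57.428, 5.964, 5.575, 89.605, 0, 77.527], TCP at [206.194, 563.488, 250.331] pointing down, gripper open.
Joint ranges: [-171.21, 171.21], [-48.23, 106.86], [-62.78, 66.21], [-105.2, 120.99], [-86.42, 89.51], [-180, 180]. Speed limits (degrees/s): [127.2, 127.2, 147.25, 180, 180, 180].

INTERFACE

Orientations are given as a 3x3 rotation matrix whose columns are the frame's x, y, z axes.
In Python, from cell import r, kin, camera, get_calibration, workorder gives the robot as it stands. Calls block until the motion is done:
- r.move_to(position, orientation): joint-space move of the TCP to a pose.
- r.movel(position, rotation=None, velocity=150, guard=None): straight line of the TCP; rotation=None keeps the orientation; velocity is the mean speed in mm/s. With guard (N) it stops when the force on the tool has changed by that much, and returns True; else False.
- r.set_joints(angles): joint-space move.
- r.command_gripper(opening): finger opening in mm; the grip force is fixed at half the most; returns when the fingers have stopped.
- r.sleep(seconds).
- kin.solve_ik(position, orientation): joint angles nearest the present ones, or None.
- camera(name): name is "scene" or "top" or "wrist"; returns the picture (480x640x3 uint8, red, green, blue); there is no depth.
- get_calibration(name): a dict with "fx", "fy", "cx", "cy" (pixels), "position" and "attitude" of the camera in the world. Camera axes: x right, y down, z forward; pixel columns grow to the right and rows downward; lengths in mm; the calibration is good to about 2 mm. A picture is of the moment at which its call begins: read the wrist's pose just before it. get_calibration takes no time and is no camera call; for the wrist camera it gives the pose at the moment of the call.
A pose or a line that the arm cannot do raises r.MotionError and nothing moves.
- workorder.sign_off(): hands the job in, once; it reports no verdict.
Readings, each from a call of its own:
- r.get_t(): time.
- r.get_joint_positions(): joint angles.
- r.get_qd(): joint speeds.
- r.get_tau(): joint torques, N m.
- r.get_eef_pos(): TCP position.
- r.get_tool_rot(): TCP orientation.
- r.get_ft_force(): force on the tool from outside, world axes, zero at the start.
- r.get_ft_torque(): the same for the moment, N m.
- r.get_gripper_width(): finger opening in mm.
Only numpy, scipy, OpenCV 4.12 (cv2) and the standard library are available. Lean on these libraries where they do the work, as an engineer would, in place of code of your own. Each camera call takes 0.05 s, during which the arm holds its last target.

TASK

Hold the straightedge and use it to push all the terminal blocks in the box together as one tight pack against the far end wall, then stand the straightedge aside on the bench, clear of the box. Fill the space left between the pack and the near end wall with whichever of the three packing blocks fit, standing upright on the box floor, so that nothing can shift; any block not needed stays out. Then set the lid squarely on the rim, its edges flush with the box, and do not disturb the cup, the side cutter or the marker.

Things in the scene. Friction and masses are not known exactly. Their poses are not given: they have to be found in the camera images.
- box: open wooden box fixed to the bench, long side along its own x (x points away from the robot, towards the far end wall; yaw within 0.15 of the world). Inside 170 mm (x) by 82 mm (y); outside 188 by 100 mm; walls 9 mm thick; inner floor 4 mm and rim 26 mm above the bench. Origin: centre of its underside, on the bench
- lid: wooden hood lid, 188 x 100 mm, loose, lying the right way up on the bench: a 6 mm plate on a skirt 22 mm deep and 5 mm thick (set in 2 mm from the plate's edge) with a dark wooden grip bar across its middle. The skirt stands on the rim of the box, the plate's edges flush with the box's outside; it does not go over or into the box. Origin: centre of the skirt's lower edge (underside); x along the long side. Either way round is right. 0.25 kg
- lid_grip (a point): centre of the lid's grip bar (18 mm along the lid's x, 70 mm along y, 24 mm tall); 40 mm above the lid's origin; the bar rises 24 mm above the plate
- straightedge: straightedge: a plain aluminium bar standing on its long edge on the bench, 12 mm (x, thickness) x 70 mm (y, length) x 60 mm (z, height); origin at its centre; 0.13 kg. Fits into the box in front of the terminal blocks at the start (at least 20 mm free along the box's near end wall)
- t1: terminal block 1 (cream, 18 mm along its x, 75 mm along y, 19 mm tall, 40 g), standing loose on the floor of the box across its length; origin: centre of its underside. Number 1 is farthest from the robot, higher numbers nearer; 3 to 5 of the five are there, the others absent
- t2: terminal block 2 (cream, 18 mm along its x, 75 mm along y, 19 mm tall, 40 g), standing loose on the floor of the box across its length; origin: centre of its underside. Number 1 is farthest from the robot, higher numbers nearer; 3 to 5 of the five are there, the others absent
- t3: terminal block 3 (cream, 18 mm along its x, 75 mm along y, 19 mm tall, 40 g), standing loose on the floor of the box across its length; origin: centre of its underside. Number 1 is farthest from the robot, higher numbers nearer; 3 to 5 of the five are there, the others absent
- t4: terminal block 4 (cream, 18 mm along its x, 75 mm along y, 19 mm tall, 40 g), standing loose on the floor of the box across its length; origin: centre of its underside. Number 1 is farthest from the robot, higher numbers nearer; 3 to 5 of the five are there, the others absent
- t5: terminal block 5 (cream, 18 mm along its x, 75 mm along y, 19 mm tall, 40 g), standing loose on the floor of the box across its length; origin: centre of its underside. Number 1 is farthest from the robot, higher numbers nearer; 3 to 5 of the five are there, the others absent
- block54: pale wooden packing block, 54 mm thick (x) x 74 mm (y) x 40 mm tall, standing loose on the bench; its lower 22 mm is the full body (lower edges rounded 4 mm), the upper 18 mm a grip rib 30 mm along x and 40 mm along y, centred; origin: its centre, 20 mm above its underside. Either way round is right
- block36: pale wooden packing block, 36 mm thick (x) x 74 mm (y) x 40 mm tall, standing loose on the bench; its lower 22 mm is the full body (lower edges rounded 4 mm), the upper 18 mm a grip rib 30 mm along x and 40 mm along y, centred; origin: its centre, 20 mm above its underside. Either way round is right
- block18: pale wooden packing block, 18 mm thick (x) x 74 mm (y) x 40 mm tall, standing loose on the bench; its lower 22 mm is the full body (lower edges rounded 4 mm), the upper 18 mm a grip rib 16 mm along x and 40 mm along y, centred; origin: its centre, 20 mm above its underside. Either way round is right
- screw_cup: bystander: round white cup, 51 mm wide, 42 mm tall, near left of the bench; origin: underside centre
- side_cutter: bystander: blue-handled side cutter, 136 mm long, lying behind the box; origin: underside centre
- marker: bystander: felt marker, 132 mm long, lying at the near right edge of the bench; origin: underside centre
Things that resemble listed ones, but are neither listed nor needed, are in the scene too. What is shaped like the t4 but green is not meant.

How it is judged (in metres and radians):
On the way, in this order (a step that is already met when the one before it is completed fails the run):
1. all terminal blocks stand as one tight pack against the far end wall (gaps under 3 mm), with the straightedge held against the pack, down in the box (x of t1 in the frame of box above 0.073 m and (x of t2 in the frame of box above 0.073 m or x of t2 in the frame of t1 above -0.021 m) and (x of t3 in the frame of box above 0.073 m or x of t3 in the frame of t1 above -0.021 m or x of t3 in the frame of t2 above -0.021 m) and (x of t4 in the frame of box above 0.073 m or x of t4 in the frame of t1 above -0.021 m or x of t4 in the frame of t2 above -0.021 m or x of t4 in the frame of t3 above -0.021 m) and (x of t5 in the frame of box above 0.073 m or x of t5 in the frame of t1 above -0.021 m or x of t5 in the frame of t2 above -0.021 m or x of t5 in the frame of t3 above -0.021 m or x of t5 in the frame of t4 above -0.021 m) and z of each of t1, t2, t3, t4, t5 in the frame of box below 0.0075 m and angle between the x axis of each of t1, t2, t3, t4, t5 and the x axis of box, either way round below 0.12 rad and z of straightedge in the frame of box between 0.03 and 0.048 m and contact force between the fingers and straightedge above 1 N and (horizontal distance between straightedge and t1 below 0.02 m or horizontal distance between straightedge and t2 below 0.02 m or horizontal distance between straightedge and t3 below 0.02 m or horizontal distance between straightedge and t4 below 0.02 m or horizontal distance between straightedge and t5 below 0.02 m)), for 0.1 s.
2. the space between pack and near end wall is filled with upright packing blocks (x of t1 in the frame of box above 0.066 m and (x of t2 in the frame of box above 0.066 m or x of t2 in the frame of t1 above -0.028 m) and (x of t3 in the frame of box above 0.066 m or x of t3 in the frame of t1 above -0.028 m or x of t3 in the frame of t2 above -0.028 m) and (x of t4 in the frame of box above 0.066 m or x of t4 in the frame of t1 above -0.028 m or x of t4 in the frame of t2 above -0.028 m or x of t4 in the frame of t3 above -0.028 m) and (x of t5 in the frame of box above 0.066 m or x of t5 in the frame of t1 above -0.028 m or x of t5 in the frame of t2 above -0.028 m or x of t5 in the frame of t3 above -0.028 m or x of t5 in the frame of t4 above -0.028 m) and z of each of t1, t2, t3, t4, t5 in the frame of box below 0.0075 m and angle between the x axis of each of t1, t2, t3, t4, t5 and the x axis of box, either way round below 0.12 rad and (horizontal distance between any of t1, t2, t3, t4, t5 and block54 below 0.046 m or horizontal distance between any of t1, t2, t3, t4, t5 and block36 below 0.037 m or horizontal distance between any of t1, t2, t3, t4, t5 and block18 below 0.028 m) and x of block54 in the frame of box between -0.085 and 0.085 m and y of block54 in the frame of box between -0.012 and 0.012 m and z of block54 in the frame of box between 0.018 and 0.028 m and angle between block54's own z axis and vertical below 0.08 rad and ((x of block36 in the frame of box between -0.085 and 0.085 m and y of block36 in the frame of box between -0.012 and 0.012 m and z of block36 in the frame of box between 0.018 and 0.028 m and angle between each of block36, block18's own z axis and vertical below 0.08 rad and x of block18 in the frame of box between -0.085 and 0.085 m and y of block18 in the frame of box between -0.012 and 0.012 m and z of block18 in the frame of box between 0.018 and 0.028 m and (x of block54 in the frame of box below -0.048 m or x of block36 in the frame of box below -0.057 m or x of block18 in the frame of box below -0.066 m) and ((horizontal distance between block54 and block36 below 0.055 m and horizontal distance between block36 and block18 below 0.037 m) or (horizontal distance between block54 and block36 below 0.055 m and horizontal distance between block54 and block18 below 0.046 m) or (horizontal distance between block54 and block18 below 0.046 m and horizontal distance between block36 and block18 below 0.037 m))) or (x of block36 in the frame of box between -0.085 and 0.085 m and y of block36 in the frame of box between -0.012 and 0.012 m and z of block36 in the frame of box between 0.018 and 0.028 m and angle between block36's own z axis and vertical below 0.08 rad and horizontal distance between block54 and block36 below 0.055 m and (x of block54 in the frame of box below -0.048 m or x of block36 in the frame of box below -0.057 m) and horizontal distance between block18 and box above 0.065 m) or (x of block18 in the frame of box between -0.085 and 0.085 m and y of block18 in the frame of box between -0.012 and 0.012 m and z of block18 in the frame of box between 0.018 and 0.028 m and angle between block18's own z axis and vertical below 0.08 rad and horizontal distance between block54 and block18 below 0.046 m and (x of block54 in the frame of box below -0.048 m or x of block18 in the frame of box below -0.066 m) and horizontal distance between block36 and box above 0.065 m))), for 0.2 s.
At the end, for the whole second after the job is handed in: terminal blocks flat on the box floor; they and the upright packing blocks fill its length, no gap over 10 mm; an unneeded block is outside the box; lid level on the rim within 4 mm and 0.045 rad; straightedge on the bench, over 70 mm from the box centre; all at rest (all of step 2 and x of lid in the frame of box between -0.004 and 0.004 m and y of lid in the frame of box between -0.004 and 0.004 m and z of lid in the frame of box between 0.0235 and 0.0285 m and angle between the x axis of lid and the x axis of box, either way round below 0.045 rad and angle between lid's own z axis and vertical below 0.03 rad and linear speed of each of lid, straightedge below 0.01 m/s and height (world z) of straightedge below 0.045 m and horizontal distance between straightedge and box above 0.07 m); the robot touches nothing.
It fails at once if the screw cup is moved more than 3 cm (distance of screw_cup from where it was at the start of the episode above 0.03 m).
It fails at once if the side cutter is moved more than 3 cm (distance of side_cutter from where it was at the start of the episode above 0.03 m).
It fails at once if the marker is moved more than 3 cm (distance of marker from where it was at the start of the episode above 0.03 m).
Of t1, t2, t3, t4, t5 only 3 to 5 are there at a start; the rules pass over those that are not, and their reading is None.
At some moment in a run one of block54, block36, lid may be knocked a few centimetres aside while the robot is not near it.
It also fails if it takes over 192 s, if anything falls off the work surface, if the arm or the gripper's body presses on something with over 40 N, if the wrist force passes 120 N, or if a joint passes its speed limit or range.

## Working session

There is one attempt and no reset: what is moved stays moved. The work goes in short steps, each a Python script; the robot and the scene stay as the last script left them, time stands still between calls to the robot, and variables do not carry over. Pictures are saved under pics/ and viewed, and the job is handed in when it is done.

```bash
ls -la; mkdir -p pics; python3 - <<'E'
from cell import r, kin, camera, get_calibration
import cv2
for n in ("scene","top"):
    im=camera(n); cv2.imwrite(f"pics/{n}0.png",cv2.cvtColor(im,cv2.COLOR_RGB2BGR))
    print(n,get_calibration(n))
print(get_calibration("wrist"),r.get_t(),r.tcp_to_tips)
E
```

```text
total 12
drwxr-xr-x  3 agent agent 4096 Dec  6 18:29 .
drwxr-xr-x 23 root  root  4096 Dec  6 18:29 ..
drwxr-xr-x  2 agent agent 4096 Dec  6 18:29 pics
scene {'fx': 487.7577614354695, 'fy': 487.7577614354695, 'cx': 313.1062994708604, 'cy': 243.4452543332583, 'position': array([ 121.11297348, -564.48830007,  586.02748947]), 'attitude': array([[ 0.83482823, -0.3321045 ,  0.43905401],
       [-0.55032449, -0.48272209,  0.68126525],
       [-0.01431019, -0.81036164, -0.58575527]])}
top {'fx': 587.4633203754701, 'fy': 587.4633203754701, 'cx': 318.3414145364909, 'cy': 225.87717984609247, 'position': array([ 369.59718829,   42.38643933, 1353.03358146]), 'attitude': array([[-0.02189489, -0.99296542,  0.11636272],
       [-0.99973614,  0.02093673, -0.00945035],
       [ 0.00694762, -0.11653893, -0.99316182]])}
{'fx': 413.915827843259, 'fy': 413.915827843259, 'cx': 323.26098495902437, 'cy': 246.46207286784139, 'position': array([138.7334821 , 587.85389223, 373.27736755]), 'attitude': array([[ 3.44472698e-01,  9.00663673e-01,  2.64846199e-01],
       [ 9.38796226e-01, -3.30343807e-01, -9.76453584e-02],
       [-4.55325600e-04,  2.82272772e-01, -9.59334079e-01]])} 0.1 19.0
```

View pics/scene0.png

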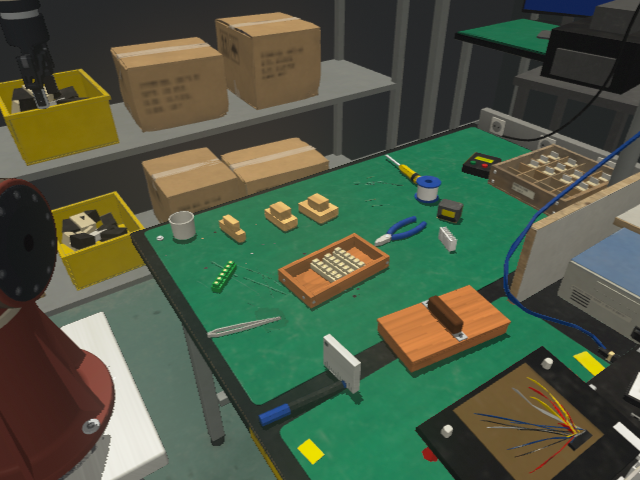

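View pics/top0.png

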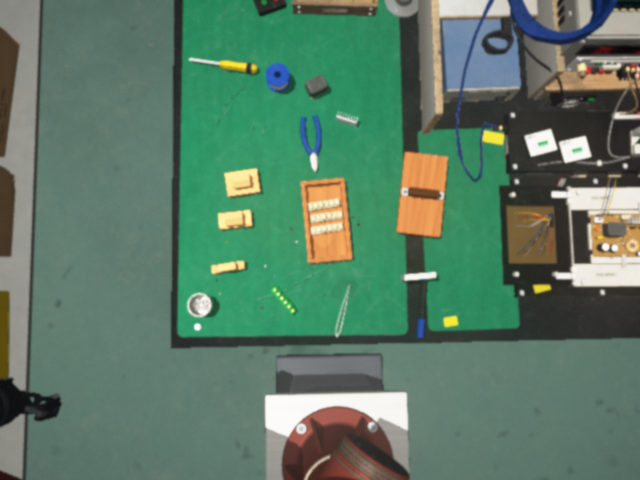

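```bash
cat > h.py <<'E'
import numpy as np, cv2
from cell import r, kin, camera, get_calibration, workorder
def cast(cal,uv,z):
    uv=np.atleast_2d(np.asarray(uv,float)); d=np.c_[(uv[:,0]-cal["cx"])/cal["fx"],(uv[:,1]-cal["cy"])/cal["fy"],np.ones(len(uv))]@np.asarray(cal["attitude"]).T
    p=np.asarray(cal["position"]); return p+d*((z-p[2])/d[:,2])[:,None]
def proj(cal,P):
    q=(np.atleast_2d(P)-cal["position"])@np.asarray(cal["attitude"]); return np.c_[cal["fx"]*q[:,0]/q[:,2]+cal["cx"],cal["fy"]*q[:,1]/q[:,2]+cal["cy"]]
def rot(yaw):
    "tool down; tool x (jaw axis) at yaw deg in world"
    a=np.radians(yaw); x=np.array([np.cos(a),np.sin(a),0]); y=np.array([0,0,-1.]); return np.c_[x,y,np.cross(x,y)]
def snap(n,f):
    cal=get_calibration(n); im=camera(n); b=cv2.cvtColor(im,cv2.COLOR_RGB2BGR); cv2.imwrite(f"pics/{f}.png",b)
    np.save(f"pics/{f}.npy",np.array([cal],dtype=object),allow_pickle=True); return b,cal
def load(f): return cv2.imread(f"pics/{f}.png"),np.load(f"pics/{f}.npy",allow_pickle=True)[0]
E
python3 - <<'E'
from h import *
cal=get_calibration("top")
for n,uv,z in [("box",(327,220),26),("lid",(422,195),28),("se",(420,277),60),("b54",(242,182),30),("b36",(236,219),30),("b18",(228,267),30),("cup",(200,305),40),("mark",(421,328),5),("cutter",(312,140),5)]:
    print(n,cast(cal,uv,z)[0].round())
print(r.get_tool_rot().round(3)); 
R=r.get_tool_rot(); c=get_calibration("wrist"); print(R.T@(c["position"]-r.get_eef_pos()),R.T@c["attitude"])
for p,y in [((480,0,250),90),((480,0,250),0),((480,0,250),180),((480,0,250),-90),((420,-200,250),90),((480,200,250),90)]:
    print(p,y,kin.solve_ik(p,rot(y)))
E
```

```text
box [538.  10.  26.]
lid [ 591. -209.   28.]
se [ 403. -191.   60.]
b54 [629. 202.  30.]
b36 [544. 216.  30.]
b18 [436. 235.  30.]
cup [353. 296.  40.]
mark [ 290. -198.    5.]
cutter [731.  40.   5.]
[[ 0.344 -0.001 -0.939]
 [ 0.939 -0.001  0.344]
 [-0.001 -1.     0.   ]]
[  -0.13222217 -123.66862585   71.70220883] [[ 9.99999344e-01 -1.03513548e-03  4.89735913e-04]
 [-7.62251625e-04 -2.82542489e-01  9.59254482e-01]
 [-8.54587149e-04 -9.59254226e-01 -2.82543092e-01]]
(480, 0, 250) 90 [-15.66426685 -15.10129079 -14.5034861   90.59780469   0.
 -15.66426685]
(480, 0, 250) 0 [-15.66426685 -15.10129079 -14.5034861   90.59780469   0.
  74.33573315]
(480, 0, 250) 180 [ -15.66426685  -15.10129079  -14.5034861    90.59780469    0.
 -105.66426685]
(480, 0, 250) -90 [-15.66426685 -15.10129079 -14.5034861   90.59780469   0.
 164.33573315]
(420, -200, 250) 90 [-41.6398298  -17.75494743 -16.69702404  91.05792339   0.
 -41.6398298 ]
(480, 200, 250) 90 [ 8.1878672  -8.03456017 -8.30417957 89.73038059  0.          8.1878672 ]
```

```bash
python3 - <<'E'
from h import *
r.move_to((500,110,290),rot(90)); snap("wrist","w1")
r.move_to((470,-160,290),rot(90)); snap("wrist","w2"); print(r.get_t())
E
```

```text
3.2167
```

View pics/w1.png

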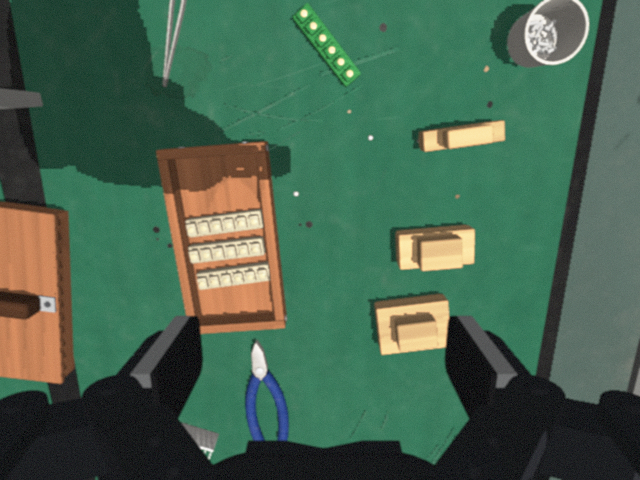

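View pics/w2.png

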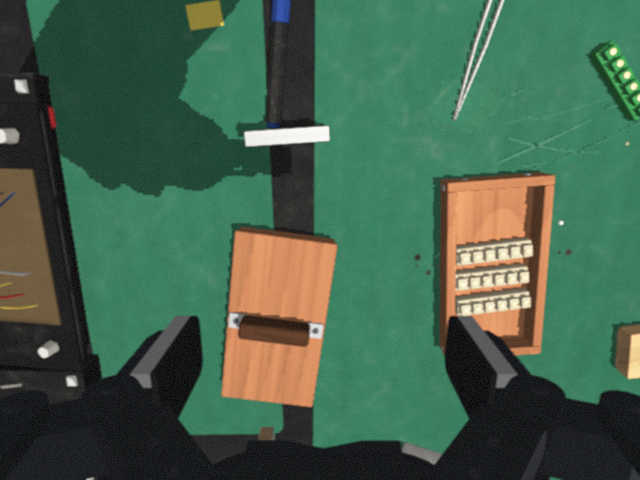

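```bash
python3 - <<'E'
from h import *
b,c=load("w1"); cv2.imwrite("pics/z1.png",cv2.resize(b[130:340,140:300],None,fx=2.8,fy=2.8,interpolation=cv2.INTER_CUBIC))
b,c=load("w2"); cv2.imwrite("pics/z2.png",cv2.resize(b[165:365,425:565],None,fx=3,fy=3,interpolation=cv2.INTER_CUBIC))
cv2.imwrite("pics/z3.png",cv2.resize(b[100:160,230:345],None,fx=6,fy=6,interpolation=cv2.INTER_CUBIC))
E
```

```text
(no output)
```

View pics/z1.png

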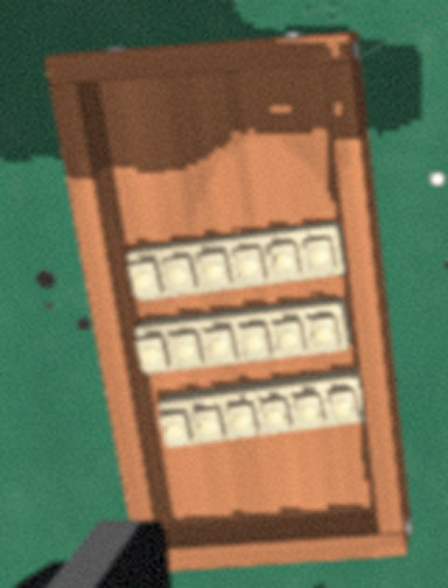

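View pics/z2.png

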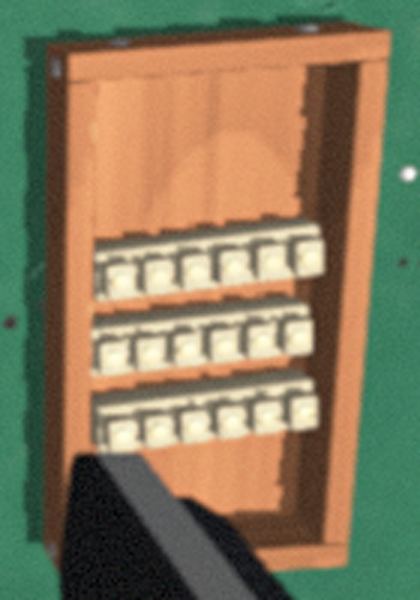

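View pics/z3.png

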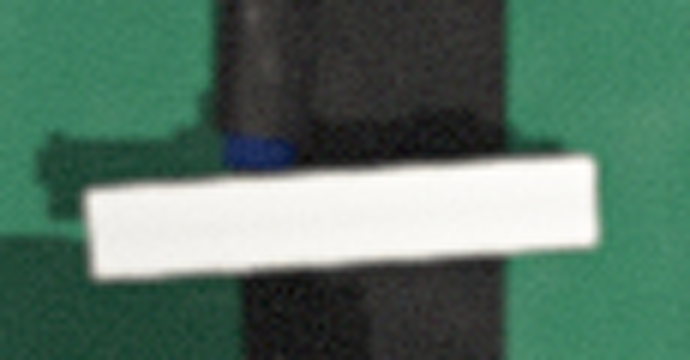

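```bash
python3 - <<'E'
from h import *
b,c=load("w2")
q=np.array([(85,188),(597,155),(598,245),(93,278)])/6+[230,100]
P=cast(c,q,60); print(P.round(1),P.mean(0), np.linalg.norm(P[0]-P[1]),np.linalg.norm(P[0]-P[3]))
d=P[1]+P[2]-P[0]-P[3]; print("bar yaw(y axis)",np.degrees(np.arctan2(-d[0],d[1])))
r.move_to((595,10,270),rot(90)); b,c=snap("wrist","w3"); 
cv2.imwrite("pics/z4.png",cv2.resize(b[0:220,230:420],None,fx=2.7,fy=2.7,interpolation=cv2.INTER_CUBIC))
E
```

```text
[[ 404.  -224.1   60. ]
 [ 399.7 -153.9   60. ]
 [ 411.6 -153.7   60. ]
 [ 416.  -223.7   60. ]] [ 407.83688024 -188.86743943   60.        ] 70.36915078977778 12.026333722080114
bar yaw(y axis) 3.5750373662343597
```

View pics/z4.png

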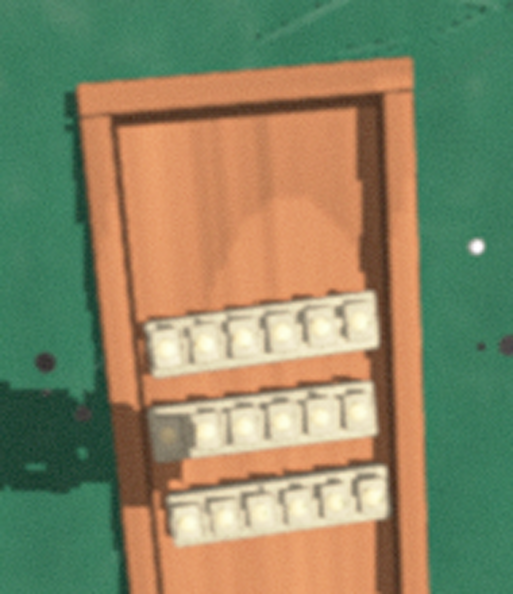

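```bash
python3 - <<'E'
from h import *
b,c=load("w3")
cv2.imwrite("pics/z5.png",cv2.resize(b[180:300,250:410],None,fx=4,fy=4,interpolation=cv2.INTER_CUBIC))
E
```

```text
(no output)
```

View pics/z5.png

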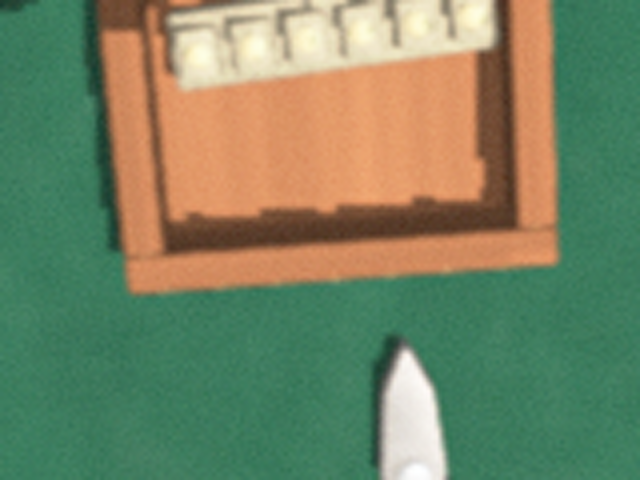

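```bash
python3 - <<'E'
from h import *
b,c=load("w3")
q=np.array([(78/2.7+230,85/2.7),(412/2.7+230,58/2.7),(558/4+250,263/4+180),(130/4+250,293/4+180)])
P=cast(c,q,26); print(P.round(1),P.mean(0)); L=lambda i,j:np.linalg.norm(P[i]-P[j])
print(L(0,1),L(2,3),L(0,3),L(1,2))
x=P[2]+P[3]-P[0]-P[1]; y=P[1]+P[2]-P[0]-P[3]
print(np.degrees(np.arctan2(x[1],x[0])),np.degrees(np.arctan2(-y[0],y[1])))
# terminals front edges, z~23
for pts in ([(145,325),(375,292)],[(150,405),(375,380)],[(167,495),(388,466)]):
    print(cast(c,np.array(pts)/2.7+[230,0],23).round(1).tolist())
E
```

```text
[[451.3 -42.1  26. ]
 [444.1  57.   26. ]
 [630.7  70.9  26. ]
 [637.9 -28.4  26. ]] [540.98352834  14.34739073  26.        ]
99.37133323256609 99.55440658164557 187.17832568314773 187.1464969185052
4.231049688215543 4.160538076334101
[[519.6, -24.3, 23.0], [509.6, 48.4, 23.0]]
[[544.3, -23.4, 23.0], [536.5, 49.2, 23.0]]
[[573.4, -18.5, 23.0], [563.9, 54.3, 23.0]]
```

```bash
python3 - <<'E'
from h import *
x,y,a=407.8,-188.9,3.6
r.move_to((x,y,150),rot(a)); r.command_gripper(50)
print(r.movel((x,y,50),velocity=120,guard=15)); r.command_gripper(0); print(r.get_gripper_width(),r.get_ft_force())
r.movel((x,y,160),velocity=100); print(r.get_gripper_width(),r.get_ft_force(),r.get_t()); 
snap("scene","s1")
B=np.array([541,14.3]); th=np.radians(4.2); R=np.array([[np.cos(th),-np.sin(th)],[np.sin(th),np.cos(th)]])
p=B+R@[-72,0]; r.move_to((*p,160),rot(4.2)); snap("wrist","w4"); snap("scene","s2"); print(r.get_t())
E
```

```text
False
11.182755346585509 [-0.41117336  0.56687551  5.17502758]
10.901286276834993 [-0.31816186 -0.52966217 -1.58512745] 8.375
9.3667
```

View pics/s2.png

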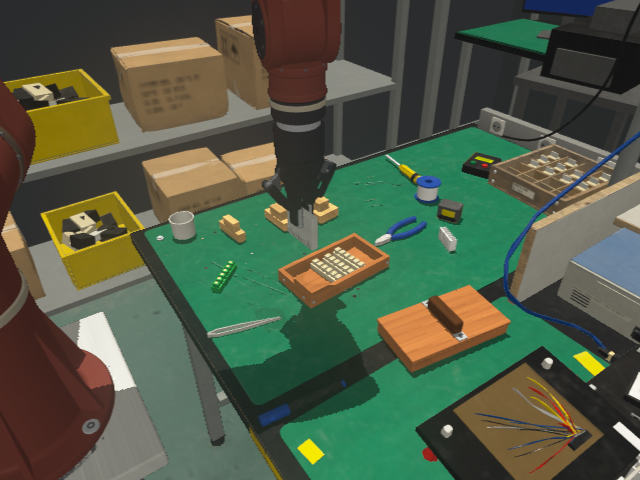

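View pics/w4.png

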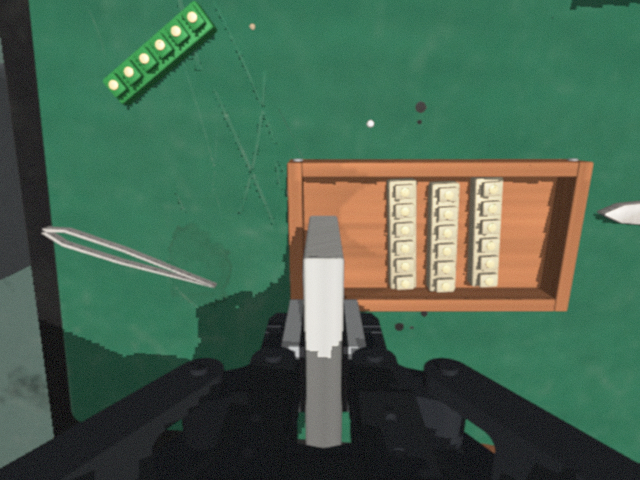

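```bash
cat >> h.py <<'E'
B=np.array([541,14.3]); YAW=4.2; th=np.radians(YAW); RB=np.array([[np.cos(th),-np.sin(th)],[np.sin(th),np.cos(th)]])
def bw(x,y=0): return B+RB@[x,y]
def wb(p): return RB.T@(np.asarray(p)[:2]-B)
E
python3 - <<'E'
from h import *
r.movel((*bw(-60),160),velocity=150)
print(r.movel((*bw(-60),80),velocity=120,guard=10),r.movel((*bw(-60),55.5),velocity=40,guard=8),r.get_eef_pos(),r.get_ft_force())
print(r.movel((*bw(45),55.5),velocity=35,guard=12)); p=r.get_eef_pos(); print(wb(p),p[2],r.get_ft_force(),r.get_t())
snap("wrist","w5")
E
```

```text
False True [480.51721095  10.07448748  54.64691267] [-0.08735847 -0.14396723  4.24156333]
True
[-60.43443301   0.2570088 ] 54.625286905437285 [-2.57080145 -1.06605922  5.52553595] 11.55
```

View pics/w5.png

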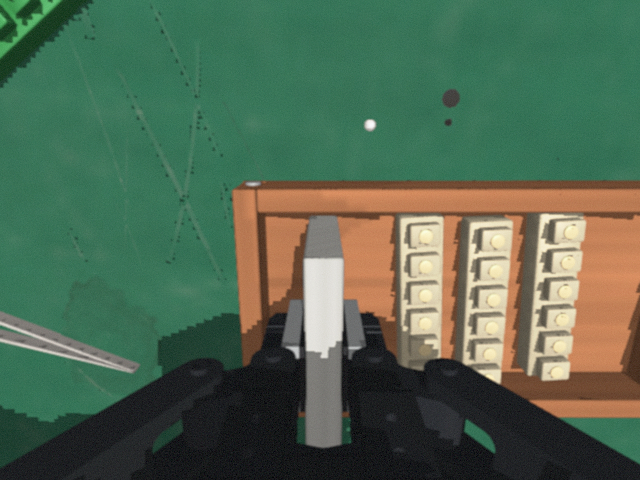

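```bash
python3 - <<'E'
from h import *
r.movel((*bw(-60),56.7),velocity=30); print(r.get_ft_force())
print(r.movel((*bw(35),56.7),velocity=35,guard=12)); p=r.get_eef_pos(); print(wb(p),p[2],r.get_ft_force(),r.get_t())
snap("wrist","w6")
E
```

```text
[-0.29134414 -1.31157672 -2.35992626]
True
[24.70690428  0.10174205] 55.944788402335384 [ 0.64102547 -1.02697984 -2.47788008] 14.0083
```

View pics/w6.png

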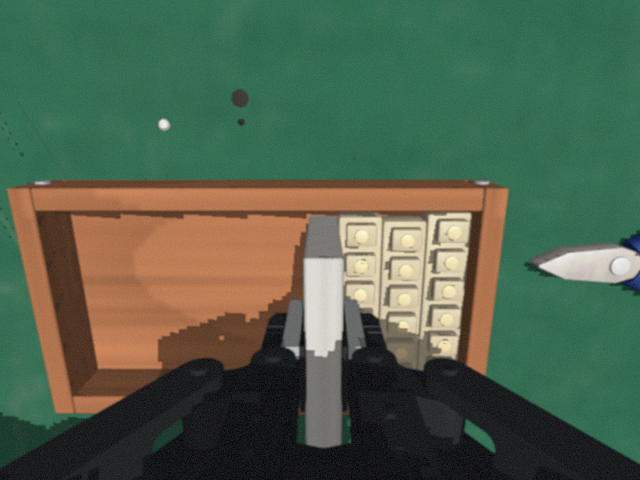

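```bash
python3 - <<'E'
from h import *
print(r.movel((*bw(30),56.3),velocity=15,guard=18)); p=r.get_eef_pos(); print(wb(p),p[2],r.get_ft_force())
p=wb(p); r.movel((*bw(p[0]+1,p[1]),56.3),velocity=15); r.sleep(0.4); print(wb(r.get_eef_pos()),r.get_ft_force(),r.get_gripper_width(),r.get_t())
snap("wrist","w7")
E
```

```text
True
[24.98327791  0.39778622] 54.91292163622172 [-0.54648651  0.46321326 -1.55634591]
[25.43276028  0.48979371] [-5.83340441 -0.81265681 -1.50586212] 11.3047464359238 15.075
```

View pics/w7.png

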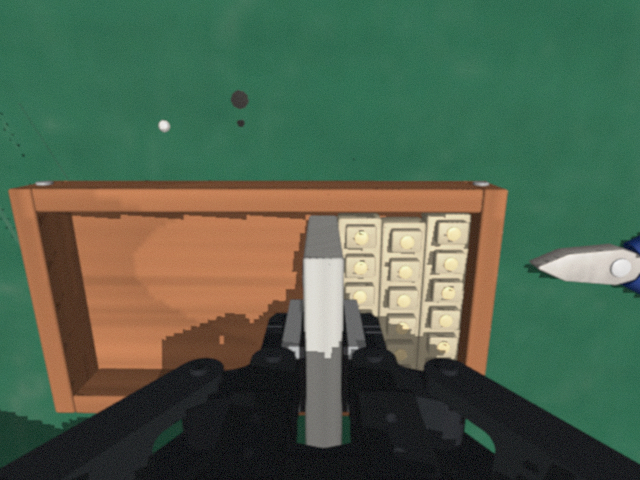

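```bash
python3 - <<'E'
from h import *
for k in (26.5,27.5):
    r.movel((*bw(k,.3),56.3),velocity=15); r.sleep(0.3); print(wb(r.get_eef_pos()),r.get_ft_force())
r.movel((*bw(22,.3),56.3),velocity=30)
r.movel((*bw(22,.3),160),velocity=120)
snap("wrist","w8")
r.move_to((430,-105,160),rot(YAW)); r.movel((430,-105,56),velocity=120,guard=15); print(r.movel((430,-105,49),velocity=25,guard=6),r.get_eef_pos(),r.get_ft_force())
r.command_gripper(40); r.movel((430,-105,150),velocity=150)
r.move_to((500,120,290),rot(90)); b,c=snap("wrist","w9"); snap("scene","s3"); print(r.get_t())
E
```

```text
[25.56201126  0.46238825] [-7.01876075 -0.2898309  -2.60703521]
[25.70464985  0.5124974 ] [-10.43103741  -0.68126449  -2.11700445]
True [ 430.72320285 -105.44081823   50.62204245] [-0.36260454 -0.06162525  5.59695859]
22.075
```

View pics/w9.png

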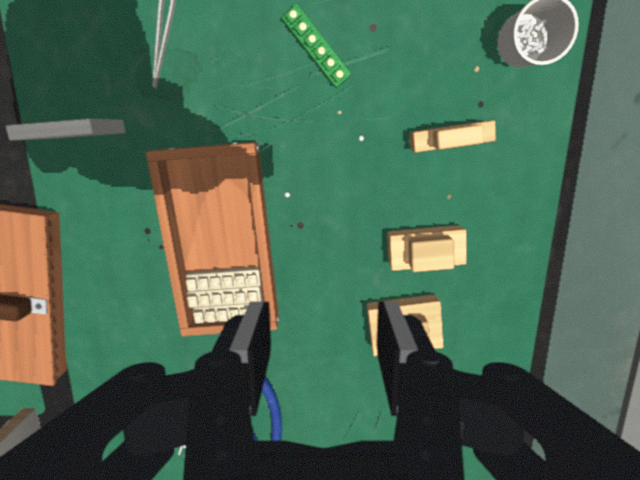

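View pics/s3.png

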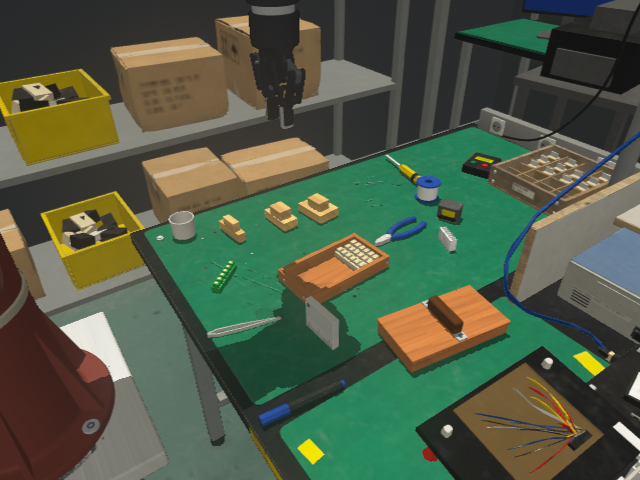

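```bash
python3 - <<'E'
from h import *
r.move_to((640,200,240),rot(90)); b,c=snap("wrist","w10"); print(r.get_t())
E
```

```text
22.8417
```

View pics/w10.png

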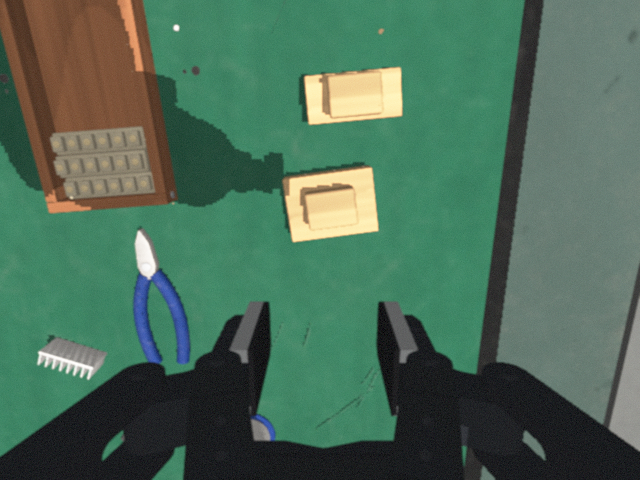

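```bash
python3 - <<'E'
from h import *
b,c=load("w10")
cv2.imwrite("pics/z6.png",cv2.resize(b[50:260,270:420],None,fx=2.8,fy=2.8,interpolation=cv2.INTER_CUBIC))
hsv=cv2.cvtColor(b,cv2.COLOR_BGR2HSV)
m=cv2.inRange(hsv,(10,40,90),(28,190,255)); m[:,:260]=0; m[300:]=0
for k in cv2.findContours(m,cv2.RETR_EXTERNAL,cv2.CHAIN_APPROX_NONE)[0]:
    if cv2.contourArea(k)>500: print(cv2.contourArea(k),cv2.minAreaRect(k),cv2.boxPoints(cv2.minAreaRect(k)).round(1).tolist())
E
```

```text
5768.5 ((330.6971435546875, 203.49285888671875), (66.40446472167969, 90.92735290527344), 82.47618103027344) [[281.29998779296875, 176.5], [371.3999938964844, 164.60000610351562], [380.1000061035156, 230.5], [290.0, 242.39999389648438]]
4665.5 ((353.5431823730469, 95.45819091796875), (49.96682357788086, 97.77342224121094), 84.61068725585938) [[302.5, 75.19999694824219], [399.8999938964844, 66.0], [404.6000061035156, 115.69999694824219], [307.20001220703125, 124.9000015258789]]
```

View pics/z6.png

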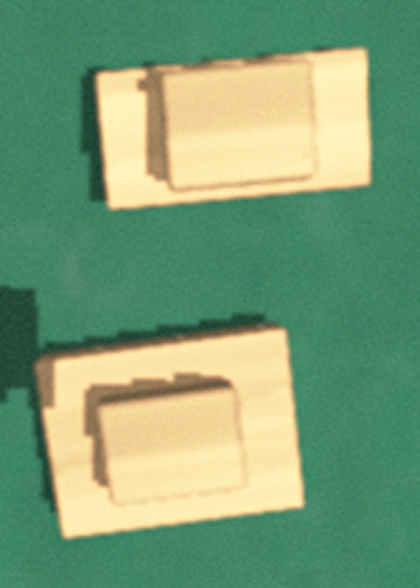

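```bash
cat >> h.py <<'E'
def quad(c,q,z):
    P=cast(c,q,z)[:,:2]; n=np.linalg.norm
    x=P[2]+P[3]-P[0]-P[1]; y=P[1]+P[2]-P[0]-P[3]
    print("ctr",P.mean(0).round(1),"len x",n(P[0]-P[3]).round(1),n(P[1]-P[2]).round(1),"len y",n(P[0]-P[1]).round(1),n(P[3]-P[2]).round(1),"yaw",np.degrees(np.arctan2(x[1],x[0])).round(2),np.degrees(np.arctan2(-y[0],y[1])).round(2))
E
python3 - <<'E'
from h import *
b,c=load("w10"); f=lambda q:np.array(q)/2.8+[270,50]
quad(c,f([(40,364),(288,337),(303,507),(65,538)]),22)
quad(c,f([(97,405),(233,380),(245,485),(113,503)]),40)
quad(c,f([(96,72),(367,48),(371,184),(108,209)]),22)
quad(c,f([(162,72),(312,60),(317,178),(172,190)]),40)
E
```

```text
ctr [633.6 206.5] len x 53.4 51.5 len y 72.9 73.2 yaw 6.76 6.82
ctr [631.7 205.6] len x 28.6 30.3 len y 38.7 38.2 yaw 7.98 9.12
ctr [546.6 223.2] len x 36.1 35.5 len y 74.2 74.3 yaw 4.64 4.85
ctr [546.9 223.3] len x 29.4 29.2 len y 38.9 38.7 yaw 5.03 4.29
```

```bash
cat >> h.py <<'E'
def pick(x,y,a,z=45):
    r.move_to((x,y,120),rot(90+a)); r.command_gripper(62)
    print("dn",r.movel((x,y,z),velocity=100,guard=15)); r.command_gripper(0); print("w",r.get_gripper_width())
    r.movel((x,y,140),velocity=120); print("w",r.get_gripper_width(),r.get_ft_force().round(1))
E
python3 - <<'E'
from h import *
pick(632.7,206.2,7.0)
r.move_to((*bw(0.5),140),rot(90+YAW)); snap("wrist","w11"); snap("scene","s4"); print(r.get_t())
E
```

```text
dn False
w 38.693415358639605
w 38.30755543033069 [ 0.2 -0.9 -0.9]
26.8667
```

View pics/w11.png

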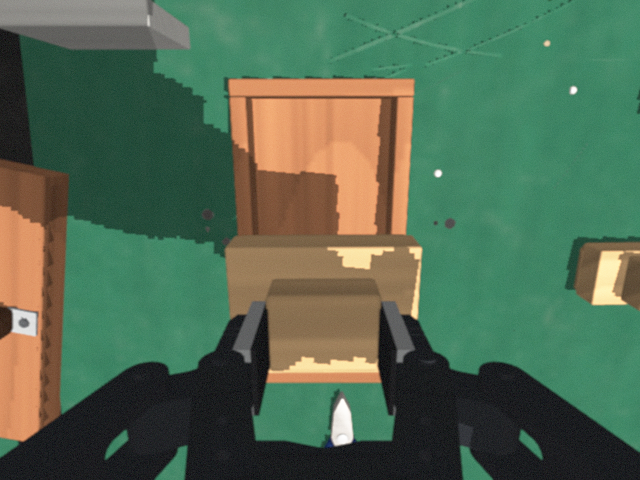

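View pics/s4.png

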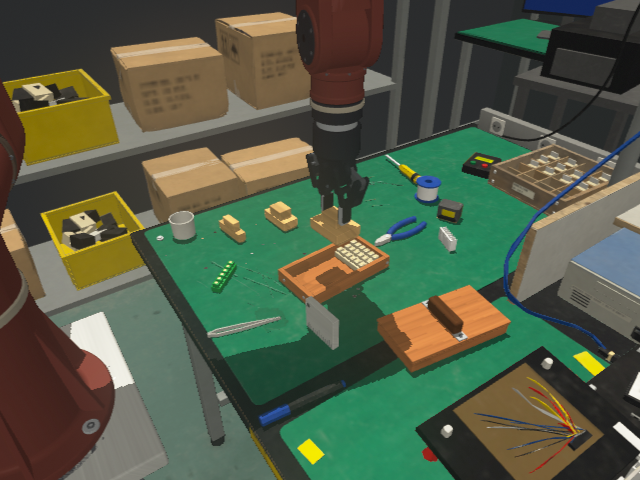

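```bash
python3 - <<'E'
from h import *
b,c=load("w11")
for z,q in ((117,[(228,248),(421,247)]),(95,[(227,238),(421,237)])):
    for p in cast(c,q,z): print(z,wb(p).round(1))
E
```

```text
117 [-27.  -34.8]
117 [-27.3  36.5]
95 [-24.9 -40.2]
95 [-25.2  41.6]
```

```bash
python3 - <<'E'
from h import *
x=0.5;y=-0.6
r.movel((*bw(x,y),80),velocity=120,guard=15); print(r.movel((*bw(x,y),47),velocity=30,guard=8),r.get_eef_pos()[2],r.get_ft_force())
z=r.get_eef_pos()[2]
if z<52:
    print(r.movel((*bw(9,y),z+1.5),velocity=20,guard=7),wb(r.get_eef_pos()),r.get_ft_force())
snap("wrist","w12"); snap("scene","s5")
E
```

```text
True 50.29187399126667 [-1.56062166  0.06736751  5.40452066]
True [ 4.41128569 -0.36604058] [-2.17466444 -0.61464852  5.43504474]
```

View pics/w12.png

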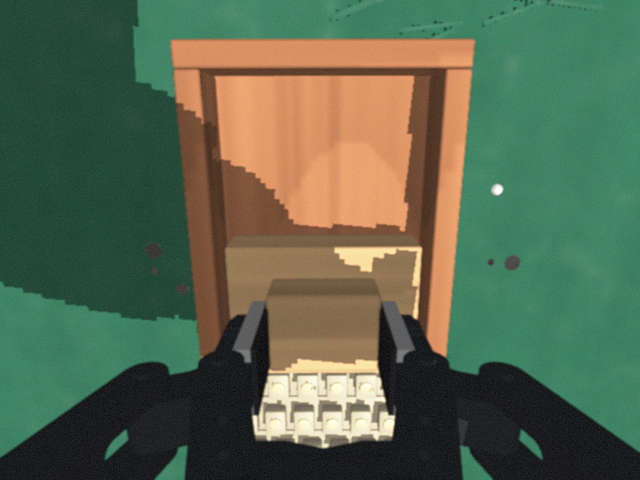

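```bash
python3 - <<'E'
from h import *
print(r.get_eef_pos()[2]); r.command_gripper(62); p=r.get_eef_pos(); r.movel((p[0],p[1],140),velocity=150)
r.move_to((575,190,220),rot(90)); snap("wrist","w13"); print(r.get_t())
E
```

```text
50.369733271774955
30.8583
```

View pics/w13.png

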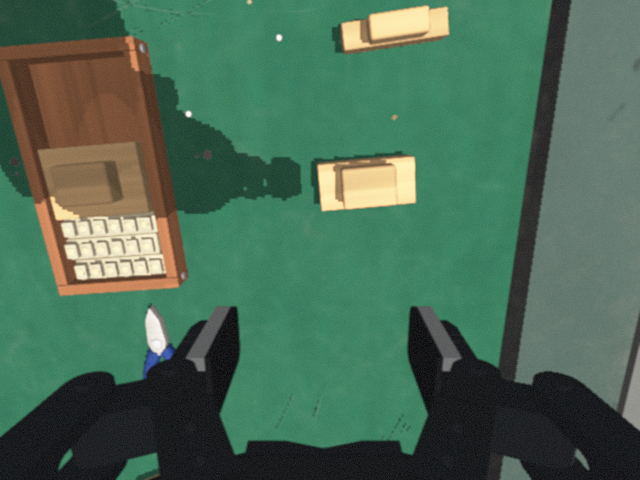

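```bash
python3 - <<'E'
from h import *
b,c=load("w13")
cv2.imwrite("pics/z7.png",cv2.resize(b[0:220,310:460],None,fx=2.7,fy=2.7,interpolation=cv2.INTER_CUBIC))
E
```

```text
(no output)
```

View pics/z7.png

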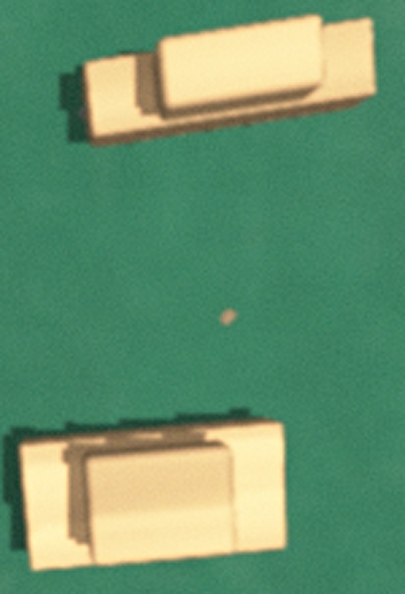

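```bash
python3 - <<'E'
from h import *
b,c=load("w13"); f=lambda q:np.array(q)/2.7+[310,0]
quad(c,f([(20,442),(283,424),(286,546),(32,570)]),22)
quad(c,f([(86,457),(230,447),(232,552),(93,564)]),40)
quad(c,f([(85,65),(372,20),(374,94),(92,136)]),22)
quad(c,f([(158,42),(320,17),(323,86),(162,110)]),40)
E
```

```text
ctr [546.5 223.1] len x 36.9 34.8 len y 74.1 73.9 yaw 5.07 4.63
ctr [546.5 222.7] len x 29.1 28.4 len y 38.4 38.1 yaw 4.17 4.43
ctr [438.7 239.4] len x 16.9 17.2 len y 73.9 73.8 yaw 6.71 7.87
ctr [439. 239.] len x 15.1 15.1 len y 39.2 39.6 yaw 6.14 7.79
```

```bash
cat >> h.py <<'E'
def put(x,xmax,y=0,dz=1.2):
    r.movel((*bw(x,y),80),velocity=150,guard=15); print(r.movel((*bw(x,y),47),velocity=30,guard=8),r.get_eef_pos()[2],r.get_ft_force().round(1))
    z=r.get_eef_pos()[2]
    if z<52.5: print(r.movel((*bw(xmax,y),z+dz),velocity=20,guard=7),wb(r.get_eef_pos()),r.get_ft_force().round(1)); return True
E
python3 - <<'E'
from h import *
pick(546.5,223,4.7)
r.move_to((*bw(-45),140),rot(90+YAW)); b,c=snap("wrist","w14"); print(r.get_t())
put(-45,-36); snap("wrist","w15")
E
```

```text
dn False
w 38.42819230027553
w 38.43680798833613 [-0.1 -0.3 -0.6]
34.6917
True 50.235274353652215 [-0.6  0.1  5.3]
True [-40.79683723   0.22432429] [-1.6 -0.9  4.5]
```

View pics/w15.png

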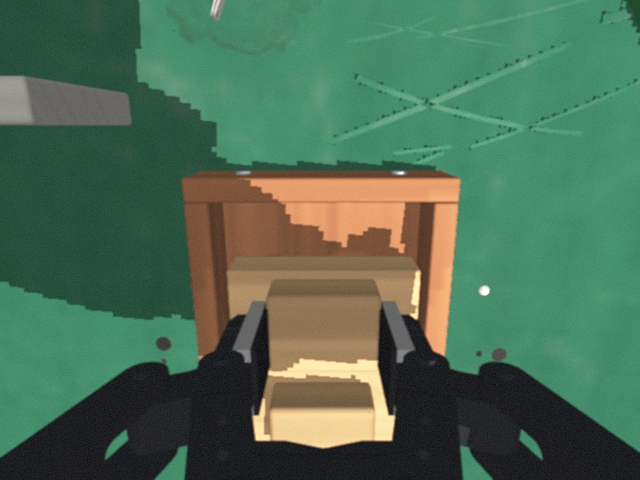

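```bash
python3 - <<'E'
from h import *
r.command_gripper(62); p=r.get_eef_pos(); r.movel((p[0],p[1],140),velocity=150)
pick(438.8,239.2,7.0)
r.move_to((*bw(-72),140),rot(90+YAW)); b,c=snap("wrist","w16"); print(r.get_t())
E
```

```text
dn False
w 38.31479984830892
w 38.2338495756824 [ 0.8 -0.1 -0.9]
42.0
```

View pics/w16.png

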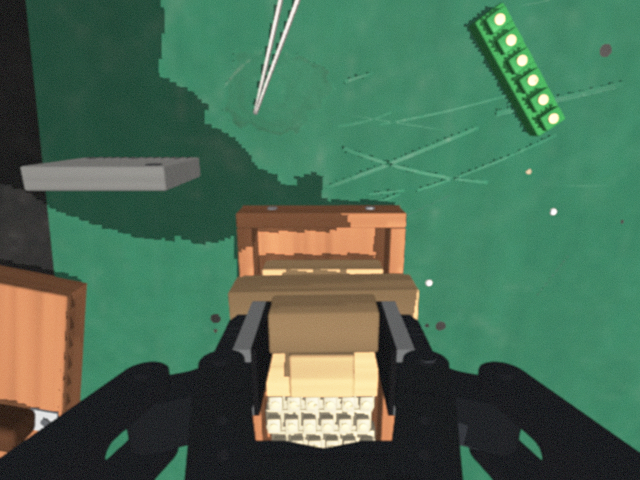

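```bash
python3 - <<'E'
from h import *
b,c=load("w16"); cv2.imwrite("pics/z8.png",cv2.resize(b[200:400,220:430],None,fx=3,fy=3))
for p in cast(c,[(231,291),(418,290)],117): print(wb(p).round(1))
for p in cast(c,[(231,278),(418,276)],98): print(wb(p).round(1))
# block36 near edge
for p in cast(c,[(262,270),(384,268)],26): print(wb(p).round(1))
E
```

```text
[-83.1 -34.5]
[-83.4  36.7]
[-81.2 -38.6]
[-82.  41.]
[-59.1 -36.5]
[-60.3  37.6]
```

View pics/z8.png

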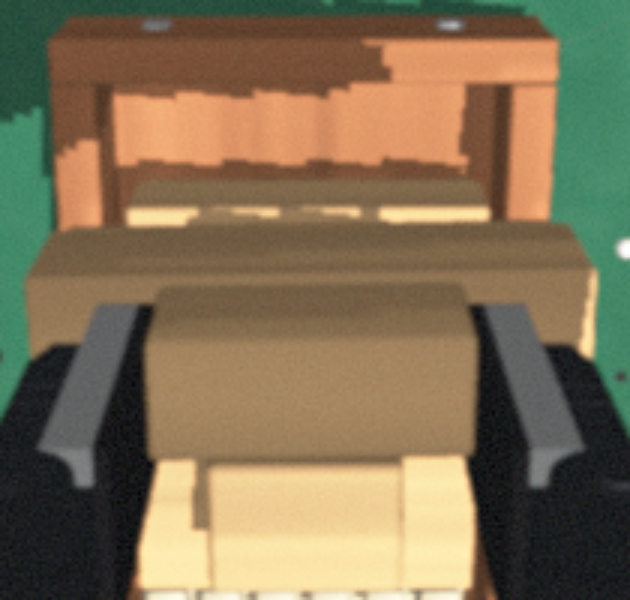

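```bash
python3 - <<'E'
from h import *
r.movel((*bw(-70.3,-.5),140),velocity=100)
r.movel((*bw(-70.3,-.5),80),velocity=120,guard=15); print(r.movel((*bw(-70.3,-.5),47),velocity=30,guard=8),r.get_eef_pos()[2],r.get_ft_force().round(1),r.get_ft_torque().round(2))
snap("wrist","w17"); snap("scene","s6")
E
```

```text
True 50.17335529937589 [ 0.1 -0.2  5.6] [ 0.1   0.03 -0.  ]
```

View pics/w17.png

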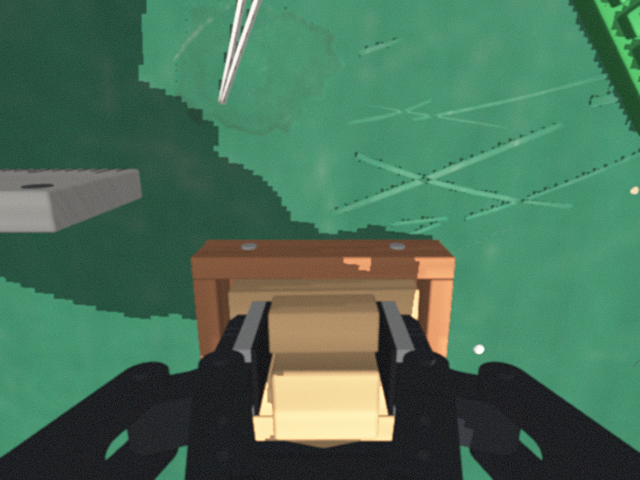

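```bash
python3 - <<'E'
from h import *
r.command_gripper(62); p=r.get_eef_pos(); r.movel((p[0],p[1],150),velocity=150)
r.move_to((590,0,270),rot(90)); snap("wrist","w18")
r.move_to((630,-190,270),rot(90)); snap("wrist","w19"); print(r.get_t())
E
```

```text
46.7083
```

View pics/w18.png

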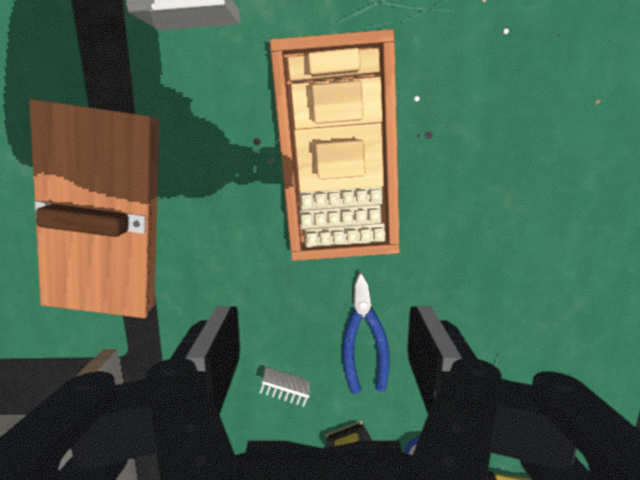

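View pics/w19.png

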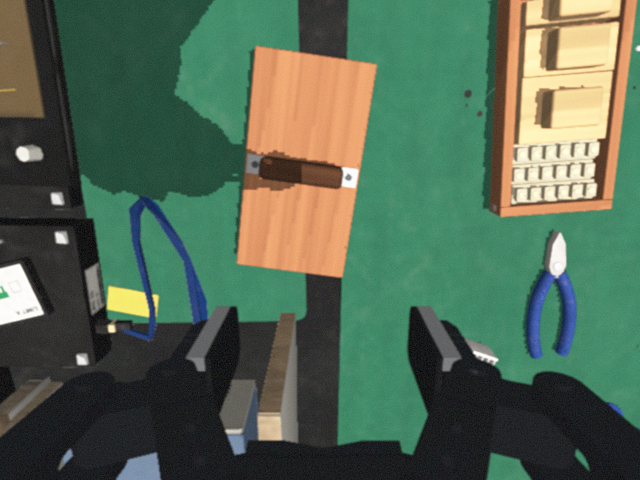

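```bash
python3 - <<'E'
from h import *
b,c=load("w19"); cv2.imwrite("pics/z9.png",cv2.resize(b[40:285,230:385],None,fx=2.4,fy=2.4,interpolation=cv2.INTER_CUBIC))
E
```

```text
(no output)
```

View pics/z9.png

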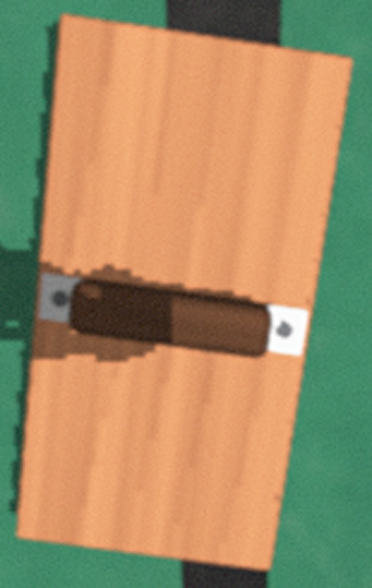

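```bash
python3 - <<'E'
from h import *
b,c=load("w19"); f=lambda q:np.array(q)/2.4+[230,40]
quad(c,f([(62,15),(352,59),(271,570),(17,537)]),28)
quad(c,f([(72,281),(270,306),(267,355),(70,331)]),52)
c18=load("w18")[1]; quad(c18,[(271,41),(394,31),(399,252),(293,260)],26)
a=-8
for yaw in (a,a+180): 
    for p in ((597,-206,49),(*B,75)): print(yaw,kin.solve_ik(p,rot(yaw if p[2]<60 else yaw-a+YAW)))
E
```

```text
ctr [ 596.5 -207.2] len x 186.7 186.7 len y 98.8 99.7 yaw -7.9 -7.96
ctr [ 595.5 -207.4] len x 16.8 16.7 len y 67.3 67.9 yaw -3.86 -7.08
ctr [541.1  14.5] len x 185.8 185.3 len y 98.9 98.5 yaw 4.2 4.34
-8 [-30.87935044  14.87646604  -5.61671146  69.5068225    0.
  67.12064956]
-8 [-12.34130284  -1.7148221  -20.61319234  71.10162976   0.
  73.45869716]
172 [ -30.87935044   14.87646604   -5.61671146   69.5068225     0.
 -112.87935044]
172 [ -12.34130284   -1.7148221   -20.61319234   71.10162976    0.
 -106.54130284]
```

```bash
python3 - <<'E'
from h import *
x,y,a=596.3,-207.3,-7.93
r.move_to((x,y,130),rot(a)); r.command_gripper(50)
print(r.movel((x,y,49.5),velocity=100,guard=15)); r.command_gripper(0); print(r.get_gripper_width(),r.get_ft_force().round(1))
r.movel((x,y,170),velocity=100); print(r.get_gripper_width(),r.get_ft_force().round(1),r.get_ft_torque().round(2))
r.move_to((*B,170),rot(YAW)); snap("wrist","w20"); snap("scene","s7"); print(r.get_t())
E
```

```text
False
17.001998758125 [-1.2  1.3  5.2]
16.527716466864 [ 0.1  0.8 -3.2] [-0.01  0.01 -0.05]
52.1667
```

View pics/w20.png

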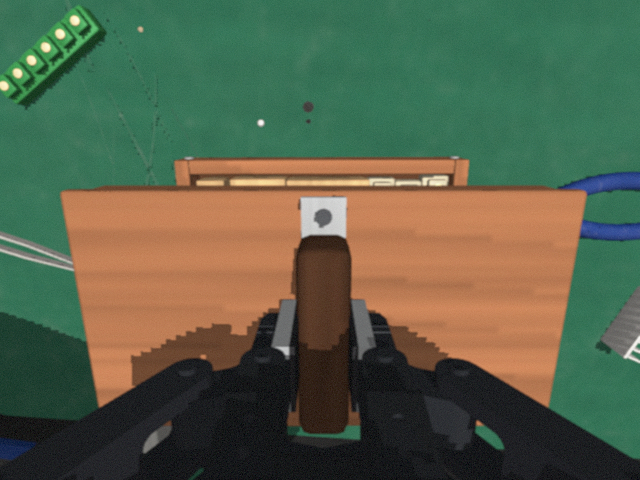

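View pics/s7.png

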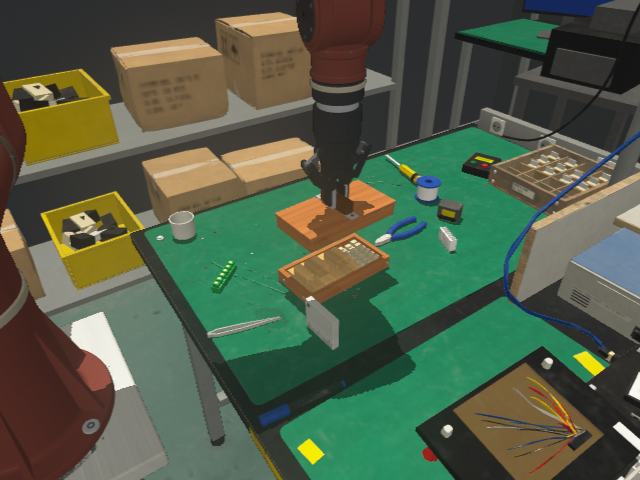

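```bash
python3 - <<'E'
from h import *
b,c=load("w20"); cv2.imwrite("pics/z10.png",np.vstack([cv2.resize(b[150:220,50:190],None,fx=4,fy=4),cv2.resize(b[150:220,460:600],None,fx=4,fy=4)]))
for p in cast(c,[(62,192),(586,192),(98,408),(549,408)],148.5): print(wb(p).round(1))
for p in cast(c,[(176,162),(468,162)],26): print("box",wb(p).round(1))
E
```

```text
[-91.3  48.1]
[93.2 47.8]
[-92.6 -41.4]
[ 93.8 -41.8]
box [-92.9  48.1]
box [92.8 47.7]
```

View pics/z10.png

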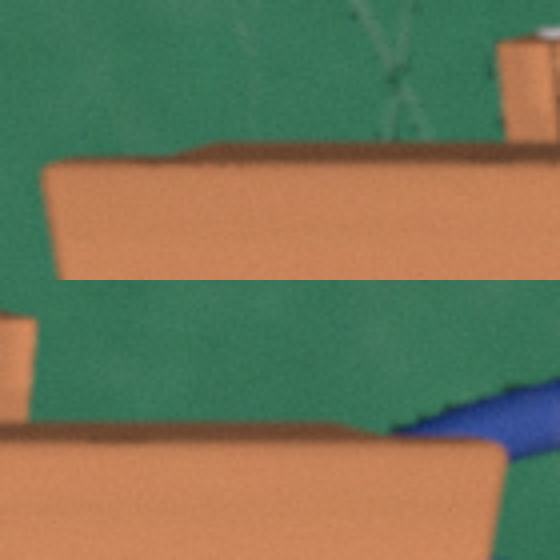

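```bash
python3 - <<'E'
from h import *
r.movel((*bw(-0.8,0),83),velocity=100,guard=15); print(wb(r.get_eef_pos()))
b,c=snap("wrist","w21"); b2,_=snap("scene","s8")
cv2.imwrite("pics/z11.png",np.vstack([cv2.resize(b[130:220,40:180],None,fx=4,fy=4),cv2.resize(b[130:220,470:610],None,fx=4,fy=4)])[:600])
cv2.imwrite("pics/z12.png",cv2.resize(b2[190:330,260:420],None,fx=4,fy=4,interpolation=cv2.INTER_CUBIC))
E
```

```text
[-0.27909905 -0.15709305]
```

View pics/w21.png

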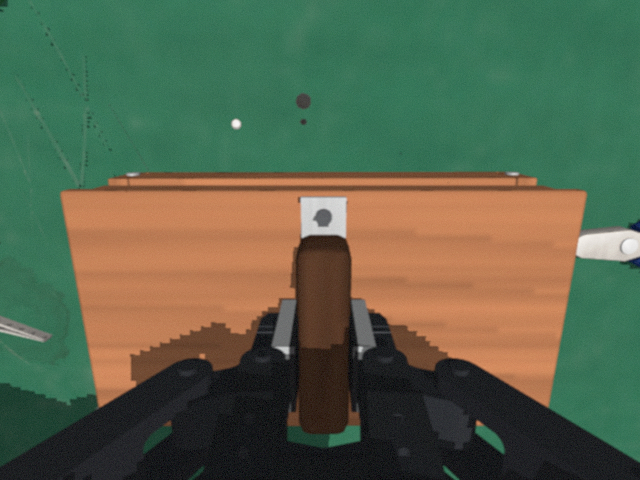

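View pics/z12.png

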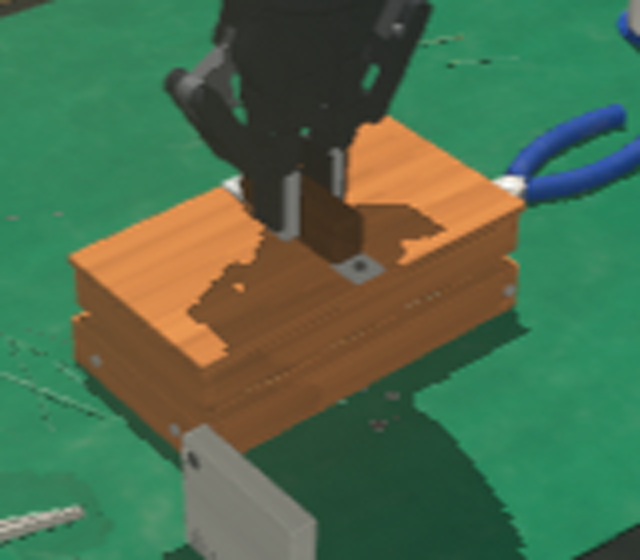

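```bash
python3 - <<'E'
from h import *
b,c=load("w21")
for p in cast(c,[(61.5,191),(586,190.5)],61.5): print(wb(p).round(1))
for p in cast(c,[(110,178),(536,178)],26): print("box",wb(p).round(1))
for p in cast(c,[(109,174),(537,174)],0): print("box0",wb(p).round(1))
E
```

```text
[-92.6  49.1]
[92.8 49.1]
box [-92.9  49.3]
box [92.7 49.2]
box0 [-106.4   48.1]
box0 [106.2  47.9]
```

View pics/z11.png

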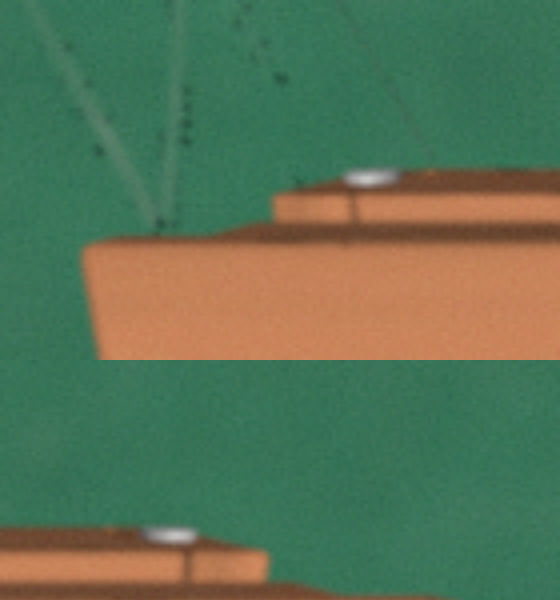

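```bash
python3 - <<'E'
from h import *
p=r.get_eef_pos()
print(r.movel((*bw(-.5,0),72),velocity=20,guard=6)); p=r.get_eef_pos(); print(wb(p),p[2],r.get_ft_force().round(1),r.get_ft_torque().round(2))
b2,_=snap("scene","s9"); cv2.imwrite("pics/z13.png",cv2.resize(b2[190:330,260:420],None,fx=4,fy=4,interpolation=cv2.INTER_CUBIC)); snap("wrist","w22")
E
```

```text
True
[-0.45981383 -0.01096357] 76.37098278933537 [-1.4  0.4  5.2] [0.01 0.31 0.02]
```

View pics/z13.png

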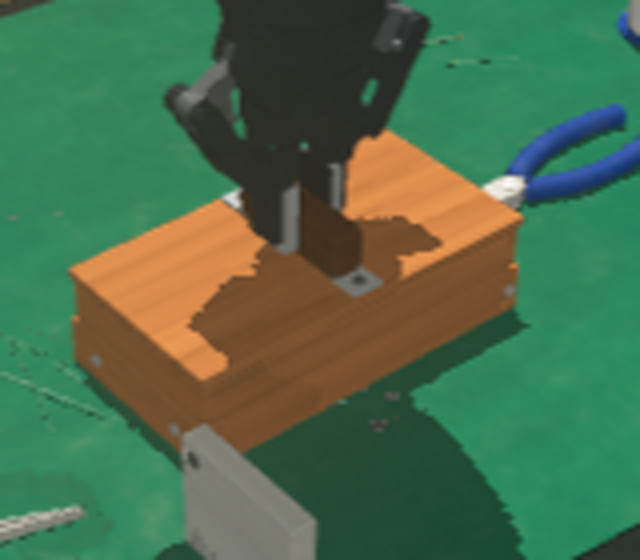

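View pics/w22.png

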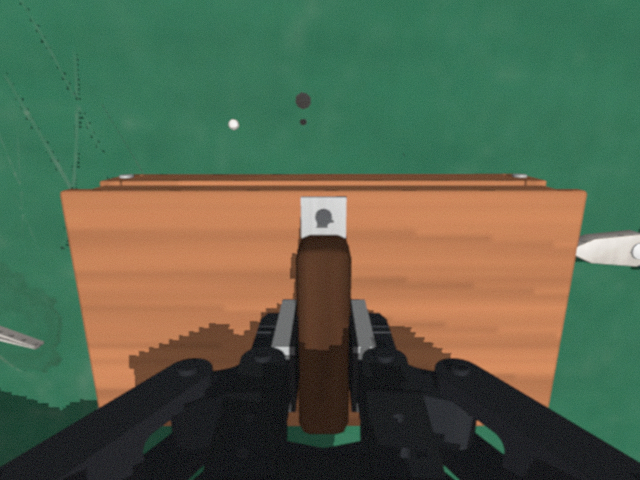

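```bash
python3 - <<'E'
from h import *
r.movel((*bw(-.5,0),75.2),velocity=10,guard=12); print(r.get_eef_pos()[2],r.get_ft_force().round(1),r.get_ft_torque().round(2))
r.command_gripper(40); p=r.get_eef_pos(); r.movel((p[0],p[1],180),velocity=120)
r.move_to((595,10,290),rot(90)); snap("wrist","w23"); snap("scene","s10"); print(r.get_t())
E
```

```text
76.36994005363064 [-6.2  0.6 10.1] [ 0.15  1.24 -0.06]
56.8583
```

View pics/w23.png

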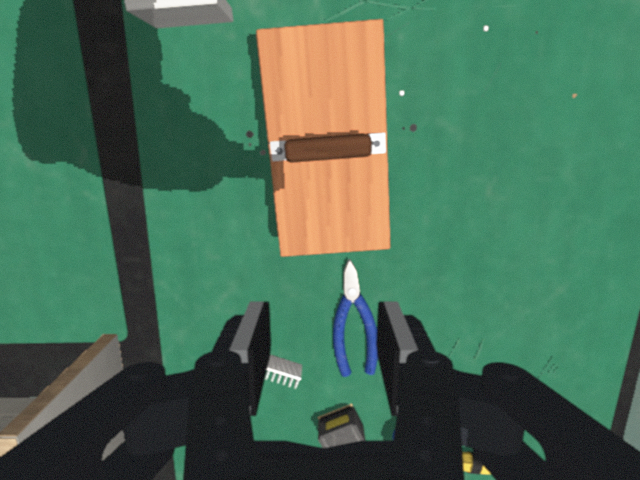

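View pics/s10.png

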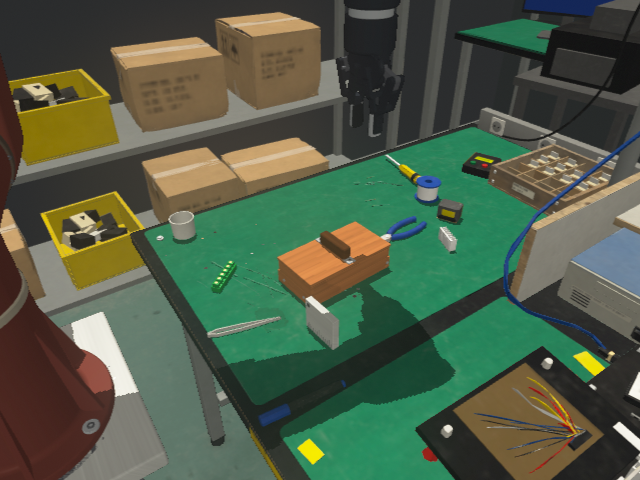

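```bash
python3 - <<'E'
from h import *
b,c=load("w23"); cv2.imwrite("pics/z14.png",cv2.resize(b[10:265,245:400],None,fx=2.3,fy=2.3,interpolation=cv2.INTER_CUBIC))
b2,_=load("s10"); cv2.imwrite("pics/z15.png",cv2.resize(b2[210:310,265:405],None,fx=5,fy=5,interpolation=cv2.INTER_CUBIC))
E
```

```text
(no output)
```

View pics/z14.png

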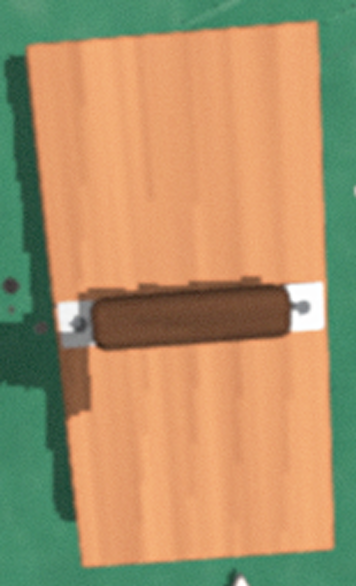

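View pics/z15.png

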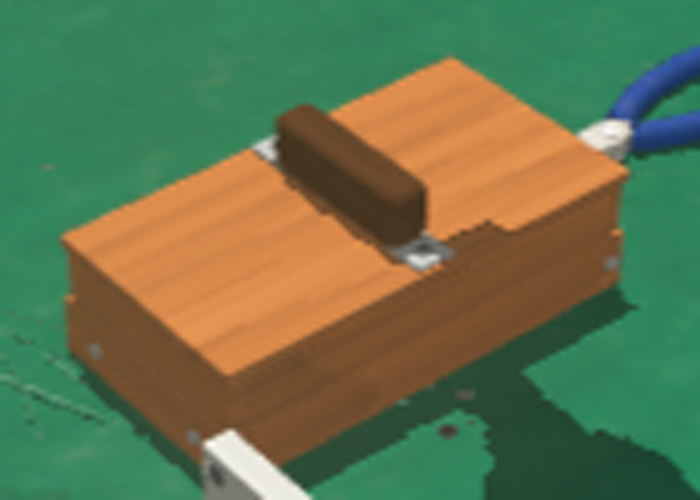

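```bash
python3 - <<'E'
from h import *
b,c=load("w23"); f=lambda q:np.array(q)/2.3+[245,10]
q=f([(27,45),(318,22),(333,549),(82,567)])
quad(c,q,54)
for p in cast(c,q,54): print(wb(p).round(1))
_,cs=load("s10"); 
# triangulate lid plate corners between w23 and s10
def ray(c,uv): d=np.asarray(c["attitude"])@[(uv[0]-c["cx"])/c["fx"],(uv[1]-c["cy"])/c["fy"],1]; return np.asarray(c["position"]),d/np.linalg.norm(d)
s=[(232,377),(62,240),(453,58),(626,178)]
for u,v in zip(q,s):
    p1,d1=ray(c,u); p2,d2=ray(cs,np.array(v)/5+[265,210]); t=np.linalg.lstsq(np.c_[d1,-d2],p2-p1,rcond=None)[0]; print(((p1+t[0]*d1+p2+t[1]*d2)/2).round(1),np.linalg.norm(p1+t[0]*d1-p2-t[1]*d2).round(1))
E
```

```text
ctr [541.2  14.2] len x 187.1 186.8 len y 99.1 99.3 yaw 4.0 4.06
[-93.5 -49.3]
[-93.1  49.8]
[93.7 49.2]
[ 93.6 -50.1]
[451.9 -42.3  53.2] 1.6
[444.2  57.2  51. ] 0.9
[631.5  70.5  52.1] 0.3
[638.1 -28.6  50.4] 2.4
```

```bash
python3 - <<'E'
from h import *
r.sleep(0.5); workorder.sign_off(); print(r.get_t())
E
```

```text
the job is handed in; nothing more can be done
the job is handed in; nothing more can be done
```

I finished the job and handed it in at about 57 s. It reports no verdict, so the results below are from my own checks.

- **Pack:** there were three terminal blocks. I pushed them tight against the far end wall with the straightedge held at about 10 N. Contact was within 1 mm of where a tight pack should be.
- **Straightedge:** it stands on the bench at about (430, −105), roughly 160 mm from the box centre.
- **Packing blocks:** with three terminal blocks, all three packing blocks were needed. Block54 and block36 are seated against the pack. Block18 went into the last 26 mm, leaving about 8 mm of slack by calculation (the limit is 10 mm). The picture before closing showed all three upright on the floor.
- **Lid:** the last picture puts its centre within about 0.3 mm of the box centre, with its yaw off by about 0.2°.
    - **Level:** the corner heights came out at 50–53 mm where 54 mm was expected. The two camera views disagreed by up to 2.4 mm, so levelness is confirmed only to that accuracy.
    - **Contact while lowering:** the lid met the rim about 1 mm higher than calculated, with a 6 N sideways reaction on the last press. The other placements also touched about 1 mm high, and no shift was visible afterwards.
- **Cup, side cutter and marker:** by eye they look unmoved in the last scene picture. I did not measure their positions again.

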